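# Lock the last quarter-turn stud of the bench unit's cover

### The arm

A 6-joint arm with a two-finger parallel gripper is mounted at the origin on the work surface. World frame = base frame: x ahead of the robot, y to its left, z up, the work surface at z = 0. Lengths are in m, angles in rad, forces in N, time in s.
With the tool pointing down it reaches from about 0.275 to 0.725 m from the base axis. Payload 15.9 kg.
Tool frame: the origin (TCP) lies between the finger pads; the fingertips stand tip_extent ahead of it and the grasp point (between the pads) lies 3 mm ahead of it (tip_extent is the distance from the TCP to the fingertips, in m); x points along the fingers, y is the direction in which the jaws open and shut, and the axes are right-handed (so a half turn about x gives the same grasp; the last joint's range is limited). The gripper opens to 85 mm and grips with 20 to 120 N. Pads are 22 mm wide; open, the fingers measure 114 mm over their backs; the gripper's body (76 mm by 85 mm) begins 54 mm behind the grasp point. The pads swing forward as they close: fully open they stand 13 mm farther back than shut.
Start: joints at [1.116, 0.213, -0.034, 1.323, 0, 1.571], TCP at [0.22, 0.449, 0.219] pointing down, gripper open.
Joint ranges: [-2.98, 2.98], [-0.74, 1.72], [-1.14, 1.35], [-2.1, 2.04], [-1.57, 1.44], [-3.14, 3.14]. Speed limits (rad/s): [1.89, 1.89, 2.39, 2.57, 3.14, 3.14].

### API

Orientations are given as a rotation vector (axis times angle).
In Python, from workcell import read_state, camera, job_done, tip_extent gives the robot as it stands.
- The arm moves only by the tool jog_arm, never from a script. Its argument "increments" is text: rows parted by semicolons, each of 7 numbers parted by spaces: the shift along the tool's x, y, z in units of 30 mm (1.0 is 30 mm), then the turn, a rotation vector about the tool's x, y, z in units of 5 degrees (1.0 is 5 degrees), then the opening, from -1 (shut) to 1 (fully open), so that 0 is half open. In form: dx dy dz ax ay az claw; .... A call has 1 to 10 rows; each row shifts and turns the pose as measured when the row begins, along the tool's axes as they then stand; what a row does not reach is not made up. A row lasts 1/12 s, in which the tool goes at most 41.7 mm and 7.16 degrees, less where a joint would pass 70% of its speed; a pose out of reach is approached as far as the arm can. A call is refused whole if a number of a shift passes 1 or a number of a turn 1, either way. A call with a gripper value outside its range is refused whole. The fingers move at their own pace and stop on an object; "grip_force" is the grip in N (left out, the last holds). Time passes only in rows, so rows that do not move let the fingers close. It gives the time, the measured TCP pose, the force and the opening at its end, in the units of the state.
- read_state(): the state, without advancing time (a new reading comes with each control period).
- camera(name): name is "scene" or "top"; returns a dict with "pixels" (420x560x3 uint8, red, green, blue), "mtx" (3x3 intrinsics, pixels), "dist" ([k1, k2, p1, p2, k3] as OpenCV has them; the pictures are not rectified), "pose" (4x4, takes a point from camera to world coordinates). Camera axes: x right, y up, looking along -z (the intrinsics and any distortion apply to the point x, -y, -z); pixel columns grow to the right and rows downward; lengths in m; the calibration is good to about 2 mm. A picture is of the moment at which its call begins. There is no depth.
- job_done(): hands the job in, once; it reports no verdict.
The state is a dict: "time": time; "joints": joint angles; "qvel": joint speeds; "effort": joint torques, N m; "ee_pos": TCP position; "tool_rot": TCP orientation; "contact_force": force on the tool from outside, world axes, zero at the start; "ft_torque": the same for the moment, N m; "gripper_width": opening from 0.0 (shut) to 1.0 (fully open).
Only numpy, scipy, OpenCV 4.12 (cv2) and the standard library are available. Lean on these libraries where they do the work, as an engineer would, in place of code of your own. Each camera call takes 0.05 s, during which the arm holds its last target.

### The job

The cover panel of the low grey bench unit is closed, but one of its three quarter-turn studs still stands proud with its bar crosswise to the row. Push that stud in and, keeping it in, turn it a quarter turn clockwise (seen from above) until its bar lies in line with the row like the other two, then let go. Leave the two locked studs locked.

Things in the scene. Friction and masses are not known exactly. Their poses are not given: they have to be found in the camera images.
- stud_grip (a point): centre of the bar of the unlocked stud, on the stud's upright axis: steel bar 42 mm long (x), 12 mm thick (y), 24 mm high (z up), on a 13 mm shank. It stands on the unit's aluminium panel, which is 60 mm above the table; at the start this point is 38 mm above the panel, the bar's underside 26 mm. Round the shank on the panel lies a collar 38 mm wide and 3 mm high.
- stud_push (a joint): how far the unlocked stud is pushed down, in m: 0 = proud, as at the start, to the stop at 0.013. A spring resists: 5 N at first, 10 N at the stop. More than 0.007 down it is free to turn; above that a key blocks it. Once turned, the key holds it 0.007 down when let go; unturned, it springs up again.
- stud_turn (a joint): turn of the unlocked stud: 0 = bar crosswise to the row (0 to 0.04 at the start), grows clockwise seen from above to the stop at 1.571 = bar in line with the row, locked. Pushed down it turns against 0.05 N m and stays where it is left.
- locked_a_turn (a joint): turn of another stud of the row, same size and shape; 1.571 = locked, as at the start, its bar in line with the row and 7 mm lower. The three studs stand 120 mm apart along the panel of the low grey unit (210 x 412 mm), which is yawed up to 20 degrees either way; the unlocked one can be any of them. Loose parts up to 25 mm high lie on the unit 95 to 110 mm beyond the row.
- locked_b_turn (a joint): turn of the third stud of the row; locked at the start, like the one before

How it is judged:
At the end, for the whole second after the job is handed in: All three studs are turned to within about 15 degrees of fully locked (turn above 1.3 rad), and the one that stood proud stays in (more than 5 mm down) (value of joint each of stud_turn, locked_a_turn, locked_b_turn above 1.3 rad and value of joint stud_push above 0.005 m); the robot touches nothing.
It fails at once if a stud that was already locked is turned back by more than 25 degrees (value of joint any of locked_a_turn, locked_b_turn below 1.13 rad).
It fails at once if the stud is forced round by more than 11 degrees while it is not pushed in (less than 5 mm down) (value of joint stud_turn above 0.2 rad and value of joint stud_push below 0.005 m).
It also fails if it takes over 34 s, if anything falls off the work surface, if the arm or the gripper's body presses on something with over 40 N, if the wrist force passes 120 N, or if a joint passes its speed limit or range.

## Working session

There is one attempt and no reset: what is moved stays moved. The work goes in short steps, Python scripts to look and compute and a tool call to move; the robot and the scene stay as the last step left them, time stands still between calls to the robot, and variables do not carry over. Pictures are saved under pics/ and viewed, and the job is handed in when it is done.

Besides the shell and the picture viewer there is one more tool, called after ">>>" as name(argument=value, ...) on one line, values as JSON. jog_arm: Moves the arm, as the interface text tells. Its arguments: {"type":"object","properties":{"increments":{"type":"string"},"grip_force":{"type":"number"}},"required":["increments"]}

```bash
mkdir -p pics; python3 - <<'E'
from workcell import *
import cv2
print(read_state(), tip_extent)
for n in("scene","top"):
    c=camera(n); cv2.imwrite(f"pics/{n}0.png",c["pixels"][:,:,::-1]); print(c["mtx"],c["dist"],c["pose"])
E
```

```text
{'time': 0.0, 'joints': array([ 1.11599871e+00,  2.13327741e-01, -3.50310041e-02,  1.32353107e+00,
        3.04596079e-05,  1.57080020e+00]), 'qvel': array([-0.00218281, -0.00020391,  0.00166116,  0.00043531,  0.0008841 ,
       -0.00072158]), 'effort': array([-4.34116184e-03, -6.86167932e+01,  4.87114799e+01,  1.76596013e-02,
       -1.99548681e-04, -5.70246766e-05]), 'ee_pos': array([0.21947536, 0.44886048, 0.21864153]), 'tool_rot': array([ 0.35581841,  1.54149165, -0.35749292]), 'contact_force': array([-0.02800859,  0.7615648 ,  0.16657249]), 'ft_torque': array([-0.0103002 , -0.01785092,  0.01198907]), 'gripper_width': 1.000930562963667} 0.022
[[485.56695987   0.         286.14213679]
 [  0.         485.56695987 207.93831433]
 [  0.           0.           1.        ]] [-0.12638125  0.          0.          0.          0.        ] [[ 0.56220326 -0.47262212  0.67864264  1.00103548]
 [ 0.82664641  0.29719369 -0.47784058 -0.292884  ]
 [ 0.02414972  0.82964103  0.55777464  0.50251526]
 [ 0.          0.          0.          1.        ]]
[[452.07533764   0.         275.54250098]
 [  0.         452.07533764 211.51951652]
 [  0.           0.           1.        ]] [-0.01401371  0.          0.          0.          0.        ] [[-0.02704592  0.99531551 -0.09282005  0.50608516]
 [-0.99923051 -0.02955678 -0.02578334  0.03364987]
 [-0.02840602  0.09205129  0.99534901  0.83394484]
 [ 0.          0.          0.          1.        ]]
```

View pics/top0.png

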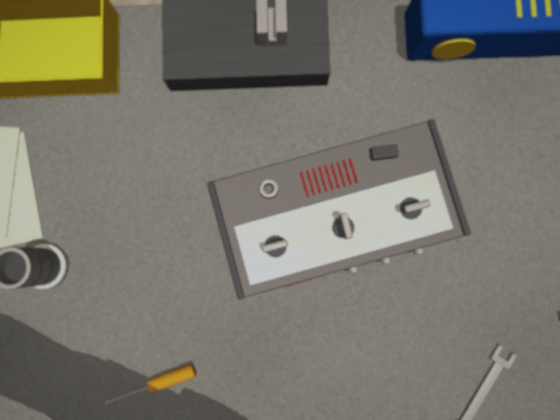

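View pics/scene0.png

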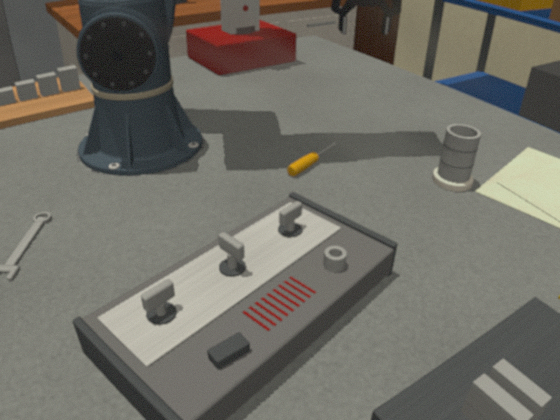

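The middle stud, near (344,226) in the top view and (231,250) in the scene view, is the one with its bar crosswise. The two outer bars, at (275,245) and (412,207), lie along the row. Next I'll enlarge both views to pick out the bar outlines.

```bash
cat > h.py <<'E'
import numpy as np,cv2
def ray(c,uv):
    uv=np.asarray(uv,float).reshape(-1,1,2)
    p=cv2.undistortPoints(uv,c["mtx"],c["dist"]).reshape(-1,2)
    d=np.c_[p[:,0],-p[:,1],-np.ones(len(p))]@c["pose"][:3,:3].T
    return c["pose"][:3,3],d
def plane(c,uv,z):
    o,d=ray(c,uv); return o+d*((z-o[2])/d[:,2])[:,None]
E
python3 - <<'E'
import cv2,numpy as np
a=cv2.imread("pics/top0.png")[185:275,240:460]; b=cv2.imread("pics/scene0.png")[190:335,130:320]
cv2.imwrite("pics/topz.png",cv2.resize(a,None,fx=3.6,fy=3.6,interpolation=cv2.INTER_CUBIC))
cv2.imwrite("pics/scz.png",cv2.resize(b,None,fx=4,fy=4,interpolation=cv2.INTER_CUBIC))
E
```

```text
(no output)
```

View pics/topz.png

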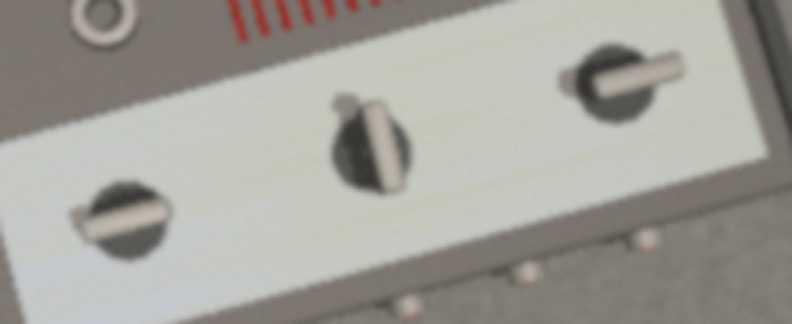

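View pics/scz.png

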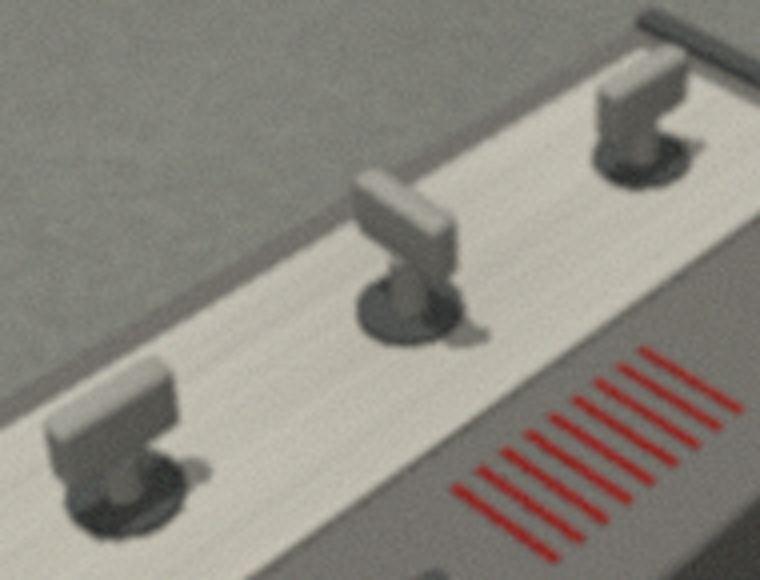

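The enlarged top view shows the middle bar's top face running from about (375,105) to (394,188) in enlarged pixels. The left bar runs (84,228)-(171,210) and the right (597,88)-(681,65). In the enlarged scene view the middle bar's top face is the quad (355,180), (377,170), (457,224), (436,237).

```bash
python3 - <<'E'
from workcell import *
from h import *
from scipy.spatial.transform import Rotation as R
t=camera("top"); s=camera("scene")
f=lambda p,k,o:(np.array(p,float)+.5)/k-.5+o
T=lambda p:f(p,3.6,[240,185]); S=lambda p:f(p,4,[130,190])
def show(n,c,p,z):
    P=plane(c,p,z); d=P[1]-P[0]; print(n,P.mean(0).round(4),np.linalg.norm(d).round(4),np.degrees(np.arctan2(d[1],d[0])).round(1)); return P.mean(0)
m=show("mid top",t,T([[375,105],[394,188]]),.110)
l=show("left top",t,T([[84,228],[171,210]]),.103)
r=show("right top",t,T([[597,88],[681,65]]),.103)
m2=show("mid scene",s,S([[366,174],[447,230]]),.110)
print("row",np.degrees(np.arctan2(*(r-l)[1::-1])),np.linalg.norm(r-l),(l+r)[:2]/2)
# red-free collar centres from top (dark blobs) and panel
px=t["pixels"]; hsv=cv2.cvtColor(px,cv2.COLOR_RGB2HSV)
m_=((hsv[...,2]>140)&(hsv[...,1]<60)).astype(np.uint8)
m_=cv2.morphologyEx(m_,cv2.MORPH_CLOSE,np.ones((25,25)))
cs,_=cv2.findContours(m_[100:310,180:480].copy(),0,1)
c=max(cs,key=cv2.contourArea); b=cv2.boxPoints(cv2.minAreaRect(c))+[180,100]
P=plane(t,b,.06); print("panel",P[:,:2].round(4),P.mean(0).round(4))
for i in range(4): d=P[(i+1)%4]-P[i]; print(np.linalg.norm(d).round(4),np.degrees(np.arctan2(d[1],d[0])).round(2))
# triangulate mid
o1,d1=ray(t,[T([384.5,146.5])]);o2,d2=ray(s,[S([406.5,202])])
a=np.linalg.lstsq(np.c_[d1[0],-d2[0]],o2-o1,rcond=None)[0]; print("tri",o1+d1[0]*a[0],o2+d2[0]*a[1])
print(R.from_rotvec(read_state()["tool_rot"]).as_matrix().round(3), read_state()["time"])
E
```

```text
mid top [ 0.5481 -0.0603  0.11  ] 0.0377 -169.5
left top [0.5193 0.0549 0.103 ] 0.0398 -79.9
right top [ 0.5766 -0.1762  0.103 ] 0.0391 -76.3
mid scene [ 0.5474 -0.0606  0.11  ] 0.0414 11.1
row -76.07101573413446 0.23807208377519137 [ 0.54793199 -0.0606724 ]
panel [[ 0.629   0.1346]
 [ 0.6649 -0.2396]
 [ 0.4885 -0.2506]
 [ 0.4524  0.1156]] [ 0.5587 -0.06    0.06  ]
0.3759 -84.53
0.1767 -176.45
0.368 95.63
0.1777 6.13
tri [ 0.54806956 -0.06026779  0.11008331] [ 0.54787977 -0.06058673  0.11011369]
[[-0.     0.439  0.898]
 [-0.001  0.898 -0.439]
 [-1.    -0.001  0.   ]] 0.2
```

The two views agree: the stud axis is at (0.548, -0.0605) with its top at z = 0.110, and the rays meet within 0.4 mm of the expected height. The bar yaw is about 11-12° and the row is at -76°. First I'll turn the tool counter-clockwise and check which way joint 6 goes.

>>> jog_arm(increments="0 0 0 -1 0 0 1; 0 0 0 -1 0 0 1")

```text
time: 0.37
ee_pos: [0.2194, 0.4488, 0.2185]
tool_rot: [0.217, 1.56, -0.219]
contact_force: [-0.2, -0.1, -0.1]
gripper_width: 1.003
```

```bash
cat > st.py <<'E'
from workcell import *
import numpy as np
from scipy.spatial.transform import Rotation as R
def st(g=(0.548,-0.0605,0.098)):
    s=read_state(); M=R.from_rotvec(s["tool_rot"]).as_matrix()
    print("t",s["time"],"q",s["joints"].round(3),"p",s["ee_pos"].round(4),"F",s["contact_force"].round(1),"T",s["ft_torque"].round(2),"w",round(s["gripper_width"],3))
    print("yaw y",np.degrees(np.arctan2(M[1,1],M[0,1])).round(2),"xax",M[:,0].round(4),"togo tool mm",(M.T@(np.array(g)-s["ee_pos"])*1000).round(1), "units",(M.T@(np.array(g)-s["ee_pos"])/.03).round(2))
E
python3 -c "from st import *;st()"
```

```text
t 0.3667 q [ 1.116  0.214 -0.035  1.324 -0.     1.394] p [0.2194 0.4488 0.2185] F [-0.2 -0.1 -0.1] T [-0.04  0.   -0.04] w 1.003
yaw y 74.06 xax [-6.0e-04 -1.3e-03 -1.0e+00] togo tool mm [ 120.9 -399.3  455.8] units [  4.03 -13.31  15.19]
```

The joint sign is the good one: joint 6 will be at about -18° for the grasp and +72° once the stud is turned.

>>> jog_arm(increments="0 0 0 -1 0 0 1; 0 0 0 -1 0 0 1; 0 0 0 -1 0 0 1; 0 0 0 -1 0 0 1; 0 0 0 -1 0 0 1; 0 0 0 -0.6 0 0 1")

```text
time: 0.87
ee_pos: [0.2191, 0.4482, 0.2175]
tool_rot: [-0.189, 1.565, 0.184]
contact_force: [0.0, 0.0, -0.6]
gripper_width: 1.002
```

```bash
python3 -c "from st import *;st()"
```

```text
t 0.8667 q [ 1.116  0.214 -0.037  1.324 -0.     0.878] p [0.2191 0.4482 0.2175] F [ 0.   0.  -0.6] T [0.05 0.01 0.05] w 1.002
yaw y 103.63 xax [-0.0016 -0.0033 -1.    ] togo tool mm [ 120.6 -571.5  200. ] units [  4.02 -19.05   6.67]
```

>>> jog_arm(increments="0 -1 0.35 0 0 0 1; 0 -1 0.35 0 0 0 1; 0 -1 0.35 0 0 0 1; 0 -1 0.35 0 0 0 1; 0 -1 0.35 0 0 0 1; 0 -1 0.35 0 0 0 1; 0 -1 0.35 0 0 0 1; 0 -1 0.35 0 0 0 1; 0 -1 0.35 0 0 0 1; 0 -1 0.35 0 0 0 1")

```text
time: 1.7
ee_pos: [0.3964, 0.1746, 0.2163]
tool_rot: [-0.201, 1.565, 0.196]
contact_force: [0.8, 1.0, 0.0]
gripper_width: 0.998
```

```bash
python3 -c "from st import *;st()"
```

```text
t 1.7 q [ 0.417  0.081 -0.197  1.297 -0.002  0.164] p [0.3964 0.1746 0.2163] F [0.8 1.  0. ] T [ 0.01 -0.04 -0.02] w 0.998
yaw y 104.49 xax [-0.0032 -0.0039 -1.    ] togo tool mm [ 118.8 -265.2   88.5] units [ 3.96 -8.84  2.95]
```

>>> jog_arm(increments="0 -1 0.33 0.3 0 0 1; 0 -1 0.33 0.2 0 0 1; 0 -1 0.33 0 0 0 1; 0 -1 0.33 0 0 0 1; 0 -1 0.33 0 0 0 1; 0 -1 0.33 0 0 0 1; 0 -1 0.33 0 0 0 1; 0 -1 0.33 0 0 0 1; 0 -0.5 0.2 0 0 0 1; 0 0 0 0 0 0 1")

```text
time: 2.53
ee_pos: [0.54, -0.0753, 0.2153]
tool_rot: [-0.161, 1.569, 0.155]
contact_force: [-0.2, 0.6, 0.3]
gripper_width: 0.997
```

```bash
python3 -c "from st import *;st()"
```

```text
t 2.5333 q [-0.136  0.311  0.086  1.349 -0.005 -0.337] p [ 0.54   -0.0753  0.2153] F [-0.2  0.6  0.3] T [-0.04  0.01 -0.02] w 0.997
yaw y 101.55 xax [-0.004  -0.0044 -1.    ] togo tool mm [117.2  13.3  11.4] units [3.91 0.44 0.38]
```

>>> jog_arm(increments="0 0.44 0.38 0 0 0 0; 1 0 0 0 0 0 0; 0.7 0 0 0 0 0 0; 0.4 0 0 0 0 0 0; 0 0 0 0 0 0 0; 0 0 0 0 0 0 0")

```text
time: 3.03
ee_pos: [0.5483, -0.0599, 0.1496]
tool_rot: [-0.159, 1.57, 0.154]
contact_force: [0.0, 0.6, 1.0]
gripper_width: 0.502
```

```bash
python3 - <<'E'
from st import *;st()
import cv2
im=[camera(n)["pixels"][:,:,::-1] for n in("scene","top")]
cv2.imwrite("pics/s1.png",cv2.resize(im[0][100:340,100:400],None,fx=2.5,fy=2.5)); cv2.imwrite("pics/t1.png",cv2.resize(im[1][130:300,210:480],None,fx=2.5,fy=2.5))
E
```

```text
t 3.0333 q [-0.106  0.344 -0.036  1.195 -0.004 -0.305] p [ 0.5483 -0.0599  0.1496] F [0.  0.6 1. ] T [-0.01 -0.02  0.09] w 0.502
yaw y 101.4 xax [-0.0046 -0.004  -1.    ] togo tool mm [51.6 -0.4 -0.1] units [ 1.72 -0.01 -0.  ]
```

View pics/s1.png

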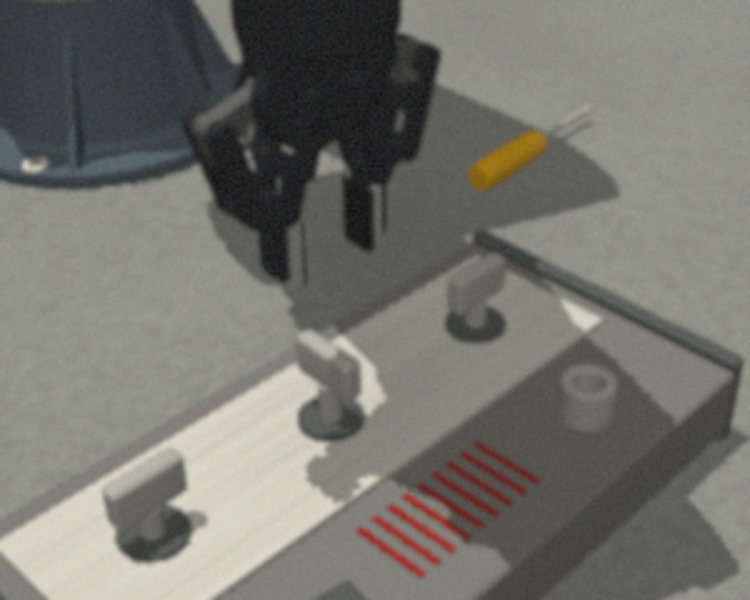

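View pics/t1.png

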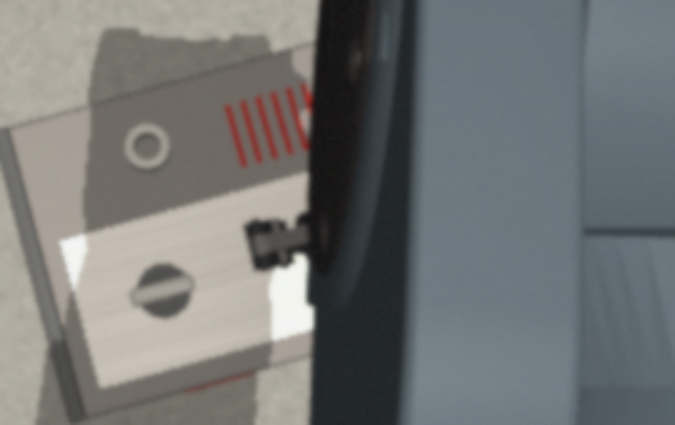

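The scene view (enlarged) shows fingertips near (275,278) and (365,247), with the bar top at about (327,345). The gap looks larger than I expected, so I'll project the tool points to check.

```bash
python3 - <<'E'
from st import *;from h import *;st()
s=read_state();M=R.from_rotvec(s["tool_rot"]).as_matrix();c=camera("scene")
def proj(P):
    p=(np.asarray(P)-c["pose"][:3,3])@c["pose"][:3,:3]; p=p*[1,-1,-1]
    return (cv2.projectPoints(p.reshape(-1,1,3),np.zeros(3),np.zeros(3),c["mtx"],c["dist"])[0].reshape(-1,2))
for x in(-.01,0.0,.01,.022):
    for y in(-.0215,.0215):
        for z in (-.011,.011):
            print(x,y,z,((proj([s["ee_pos"]+M@[x,y,z]])[0]-[100,100])*2.5).round(0))
print("bar top",((proj([[.548,-.0605,.11]])-[100,100])*2.5))
E
```

```text
t 3.1333 q [-0.106  0.343 -0.034  1.196 -0.004 -0.305] p [ 0.5488 -0.0601  0.1502] F [ 0.3 -0.3  0.2] T [-0.01 -0.04  0.02] w 0.498
yaw y 101.39 xax [-0.0035 -0.0041 -1.    ] togo tool mm [52.2 -0.1 -0.6] units [ 1.74 -0.   -0.02]
-0.01 -0.0215 -0.011 [279. 279.]
-0.01 -0.0215 0.011 [307. 298.]
-0.01 0.0215 -0.011 [344. 247.]
-0.01 0.0215 0.011 [373. 265.]
0.0 -0.0215 -0.011 [280. 296.]
0.0 -0.0215 0.011 [308. 315.]
0.0 0.0215 -0.011 [345. 263.]
0.0 0.0215 0.011 [373. 281.]
0.01 -0.0215 -0.011 [281. 312.]
0.01 -0.0215 0.011 [309. 331.]
0.01 0.0215 -0.011 [345. 279.]
0.01 0.0215 0.011 [373. 297.]
0.022 -0.0215 -0.011 [282. 331.]
0.022 -0.0215 0.011 [310. 350.]
0.022 0.0215 -0.011 [346. 298.]
0.022 0.0215 0.011 [373. 315.]
bar top [[328.38907707 350.54803572]]
```

```bash
python3 - <<'E'
import cv2
from workcell import *
i=camera("scene")["pixels"][150:270,170:280,::-1]
cv2.imwrite("pics/s2.png",cv2.convertScaleAbs(cv2.resize(i,None,fx=5,fy=5,interpolation=cv2.INTER_CUBIC),alpha=1.8))
E
```

```text
(no output)
```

View pics/s2.png

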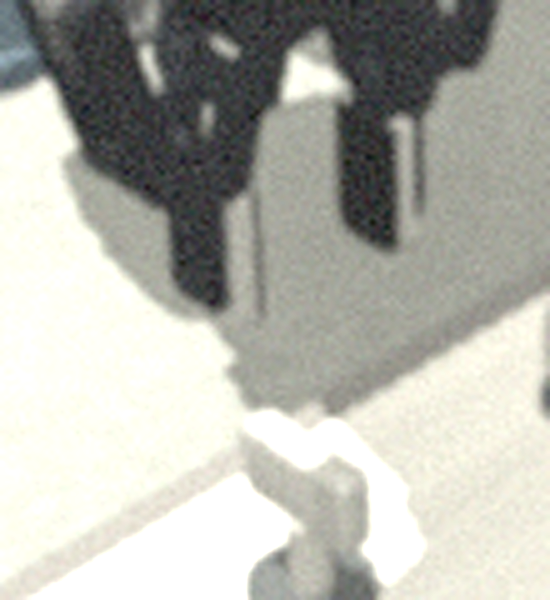

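In the scene view the inner pad edges match the predicted columns (306 and 373), but the tips end about 40 mm higher than tip_extent suggests. I'll check the same finger against the top view.

```bash
python3 - <<'E'
from st import *;from h import *
s=read_state();M=R.from_rotvec(s["tool_rot"]).as_matrix();c=camera("top")
def proj(P):
    p=(np.asarray(P)-c["pose"][:3,3])@c["pose"][:3,:3]; p=p*[1,-1,-1]
    return (cv2.projectPoints(p.reshape(-1,1,3),np.zeros(3),np.zeros(3),c["mtx"],c["dist"])[0].reshape(-1,2))
im=c["pixels"][180:280,270:370,::-1]
im=cv2.convertScaleAbs(cv2.resize(im,None,fx=6,fy=6,interpolation=cv2.INTER_CUBIC),alpha=2)
for x in(-.06,-.02,.02):
    for y in(.0215,.035,.05):
        for z in (-.011,.011):
            q=(proj([s["ee_pos"]+M@[x,y,z]])[0]-[270,180])*6; print(x,y,z,q.round())
            cv2.circle(im,tuple(int(v) for v in q),4,{-.06:(0,0,255),-.02:(0,255,0),.02:(255,0,0)}[x],-1)
cv2.imwrite("pics/t2.png",im)
E
```

```text
-0.06 0.0215 -0.011 [433. 307.]
-0.06 0.0215 0.011 [411. 214.]
-0.06 0.035 -0.011 [376. 320.]
-0.06 0.035 0.011 [353. 227.]
-0.06 0.05 -0.011 [312. 335.]
-0.06 0.05 0.011 [290. 242.]
-0.02 0.0215 -0.011 [415. 315.]
-0.02 0.0215 0.011 [393. 228.]
-0.02 0.035 -0.011 [361. 328.]
-0.02 0.035 0.011 [339. 240.]
-0.02 0.05 -0.011 [301. 342.]
-0.02 0.05 0.011 [280. 254.]
0.02 0.0215 -0.011 [398. 323.]
0.02 0.0215 0.011 [378. 240.]
0.02 0.035 -0.011 [347. 335.]
0.02 0.035 0.011 [327. 252.]
0.02 0.05 -0.011 [291. 348.]
0.02 0.05 0.011 [271. 265.]
```

View pics/t2.png

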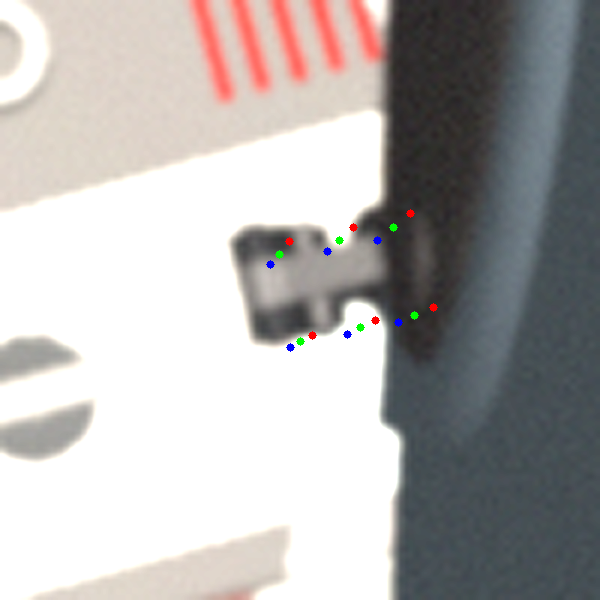

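Horizontally both views agree with the reported pose, so only the tip height is in doubt. The nominal grasp height is safe either way, so I'll go down to it and look again.

>>> jog_arm(increments="0.8 0 0 0 0 0 0; 0.6 0 0 0 0 0 0; 0.1 0 0 0 0 0 0; 0 0 0 0 0 0 0")

```text
time: 3.62
ee_pos: [0.5517, -0.0608, 0.108]
tool_rot: [-0.16, 1.561, 0.151]
contact_force: [0.1, 0.0, 0.1]
gripper_width: 0.5
```

```bash
python3 - <<'E'
from st import *;from h import *;st()
s=read_state();M=R.from_rotvec(s["tool_rot"]).as_matrix();c=camera("scene")
def proj(P):
    p=(np.asarray(P)-c["pose"][:3,3])@c["pose"][:3,:3]; p=p*[1,-1,-1]
    return (cv2.projectPoints(p.reshape(-1,1,3),np.zeros(3),np.zeros(3),c["mtx"],c["dist"])[0].reshape(-1,2))
i=c["pixels"][150:270,170:280,::-1]
i=cv2.convertScaleAbs(cv2.resize(i,None,fx=5,fy=5,interpolation=cv2.INTER_CUBIC),alpha=1.8)
for x,col in((-.02,(0,255,0)),(0,(0,255,255)),(.022,(0,0,255))):
  for y in(-.0215,.0215):
    for z in(-.011,.011):
      q=(proj([s["ee_pos"]+M@[x,y,z]])[0]-[170,150])*5; cv2.circle(i,tuple(int(v) for v in q),3,col,-1)
cv2.imwrite("pics/s3.png",i)
E
```

```text
t 3.6167 q [-0.107  0.365 -0.114  1.088 -0.005 -0.306] p [ 0.5517 -0.0608  0.108 ] F [0.1 0.  0.1] T [ 0.03  0.04 -0.02] w 0.5
yaw y 101.37 xax [ 0.0042 -0.005  -1.    ] togo tool mm [ 9.9  1.1 -3.6] units [ 0.33  0.04 -0.12]
```

View pics/s3.png

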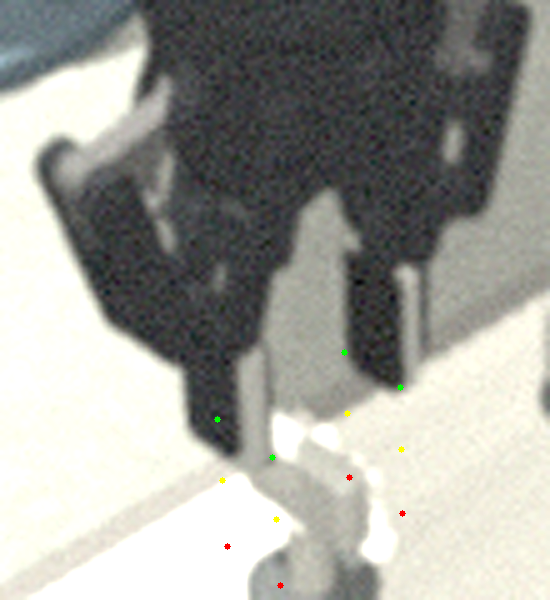

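The green marks (18-20 mm behind the TCP) coincide with the visible tips at (262,460) and (400,385). The red marks, where the tips should be by tip_extent, do not. A gentle close at 20 N will settle it: the gripper stops at about 0.14 if the bar is between the pads and shuts fully if the tips are above it. I'll correct the small offset first.

>>> jog_arm(increments="0 0.04 -0.12 0 0 0 0; 0 0 0 0 0 0 0; 0 0 0 0 0 0 -0.4; 0 0 0 0 0 0 -0.4; 0 0 0 0 0 0 -0.4; 0 0 0 0 0 0 -0.4", grip_force=20)

```text
time: 4.17
ee_pos: [0.5496, -0.0606, 0.1126]
tool_rot: [-0.161, 1.556, 0.15]
contact_force: [-0.3, 0.7, -0.2]
gripper_width: 0.296
```

>>> jog_arm(increments="0 0 0 0 0 0 -1; 0 0 0 0 0 0 -1; 0 0 0 0 0 0 -1; 0 0 0 0 0 0 -1; 0 0 0 0 0 0 -1; 0 0 0 0 0 0 -1")

```text
time: 4.67
ee_pos: [0.5498, -0.0606, 0.1128]
tool_rot: [-0.161, 1.556, 0.15]
contact_force: [-1.4, -0.5, 0.0]
gripper_width: -0.002
```

```bash
cat > look.py <<'E'
import sys
from st import *;from h import *;st()
s=read_state();M=R.from_rotvec(s["tool_rot"]).as_matrix();c=camera("scene")
def proj(P):
    p=(np.asarray(P)-c["pose"][:3,3])@c["pose"][:3,:3]; p=p*[1,-1,-1]
    return (cv2.projectPoints(p.reshape(-1,1,3),np.zeros(3),np.zeros(3),c["mtx"],c["dist"])[0].reshape(-1,2))
i=c["pixels"][150:270,170:280,::-1]
i=cv2.convertScaleAbs(cv2.resize(i,None,fx=5,fy=5,interpolation=cv2.INTER_CUBIC),alpha=1.8)
w=.0425*s["gripper_width"]
for x,col in((-.02,(0,255,0)),(0,(0,255,255)),(.022,(0,0,255))):
  for y in(-w,w):
    for z in(-.011,.011):
      q=(proj([s["ee_pos"]+M@[x,y,z]])[0]-[170,150])*5; cv2.circle(i,tuple(int(v) for v in q),3,col,-1)
cv2.imwrite(sys.argv[1],i)
E
python3 look.py pics/s4.png
```

```text
t 4.6667 q [-0.107  0.353 -0.118  1.089 -0.004 -0.305] p [ 0.5498 -0.0606  0.1128] F [-1.4 -0.5  0. ] T [-0.04 -0.05  0.04] w -0.002
yaw y 101.36 xax [ 0.0097 -0.0055 -0.9999] togo tool mm [14.7  0.5 -1.8] units [ 0.49  0.02 -0.06]
```

View pics/s4.png

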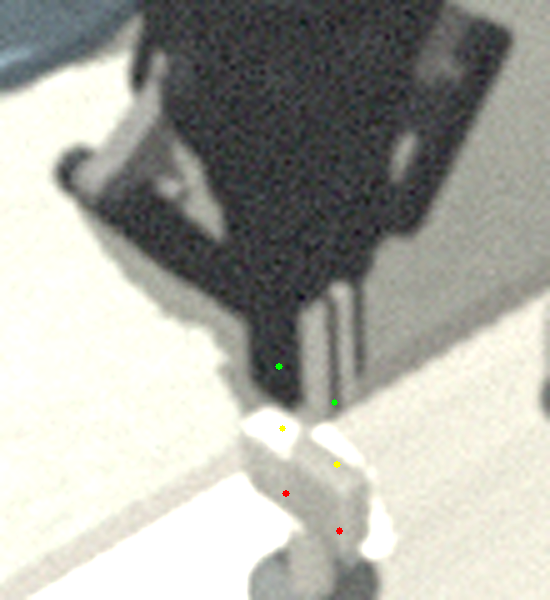

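It shut fully (-0.002), so the tips are above the bar. In truth they end about 18 mm behind the reported TCP, not 22 mm ahead, so I'll trust the view for height. I want real tips at about 0.09, which means a reported TCP z of about 0.072. I'll reopen, trim the tilt and go down.

>>> jog_arm(increments="0 0.02 -0.06 0 0.1 0.08 0; 0 0 0 0 0 0 0; 0 0 0 0 0 0 0; 0 0 0 0 0 0 0; 0 0 0 0 0 0 0; 0 0 0 0 0 0 0")

```text
time: 5.22
ee_pos: [0.5477, -0.0604, 0.1126]
tool_rot: [-0.155, 1.567, 0.156]
contact_force: [0.4, -0.2, -0.4]
gripper_width: 0.502
```

>>> jog_arm(increments="0.5 0 0 0 0 0 0; 0.3 0 0 0 0 0 0; 0 0 0 0 0 0 0")

```text
time: 5.47
ee_pos: [0.5482, -0.0604, 0.0884]
tool_rot: [-0.156, 1.565, 0.156]
contact_force: [0.3, -0.2, -0.5]
gripper_width: 0.501
```

```bash
python3 look.py pics/s5.png
```

```text
t 5.4667 q [-0.11   0.375 -0.15   1.045  0.    -0.308] p [ 0.5482 -0.0604  0.0884] F [ 0.3 -0.2 -0.5] T [ 0.04  0.07 -0.03] w 0.501
yaw y 101.36 xax [ 0. -0. -1.] togo tool mm [-9.6 -0.1 -0.2] units [-0.32 -0.   -0.01]
```

View pics/s5.png

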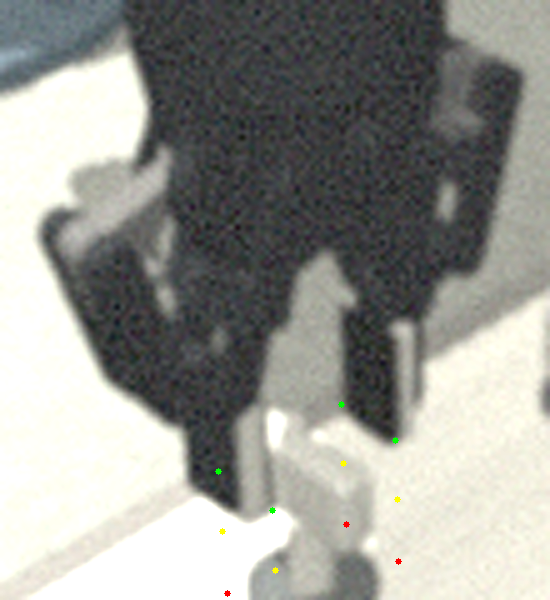

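The green marks still match the tips at (262,515) and (395,440). They are now just beside the top of the bar. Another 17 mm down, then close.

>>> jog_arm(increments="0.35 0 0 0 0 0 0; 0.2 0 0 0 0 0 0; 0 0 0 0 0 0 0")

```text
time: 5.77
ee_pos: [0.5488, -0.0604, 0.072]
tool_rot: [-0.156, 1.564, 0.155]
contact_force: [-0.4, 0.1, 0.2]
gripper_width: 0.496
```

>>> jog_arm(increments="0 0 0 0 0 0 -0.4; 0 0 0 0 0 0 -0.4; 0 0 0 0 0 0 -0.4; 0 0 0 0 0 0 -1; 0 0 0 0 0 0 -1; 0 0 0 0 0 0 -1; 0 0 0 0 0 0 -1; 0 0 0 0 0 0 -1")

```text
time: 6.43
ee_pos: [0.5488, -0.0605, 0.0723]
tool_rot: [-0.156, 1.564, 0.155]
contact_force: [-0.1, -0.6, -3.6]
gripper_width: 0.131
```

```bash
python3 look.py pics/s6.png
```

```text
t 6.4333 q [-0.11   0.388 -0.175  1.007 -0.    -0.308] p [ 0.5488 -0.0605  0.0723] F [-0.1 -0.6 -3.6] T [-0.05 -0.07  0.02] w 0.131
yaw y 101.36 xax [ 1.3e-03 -3.0e-04 -1.0e+00] togo tool mm [-25.7   0.2  -0.8] units [-0.86  0.01 -0.03]
```

View pics/s6.png

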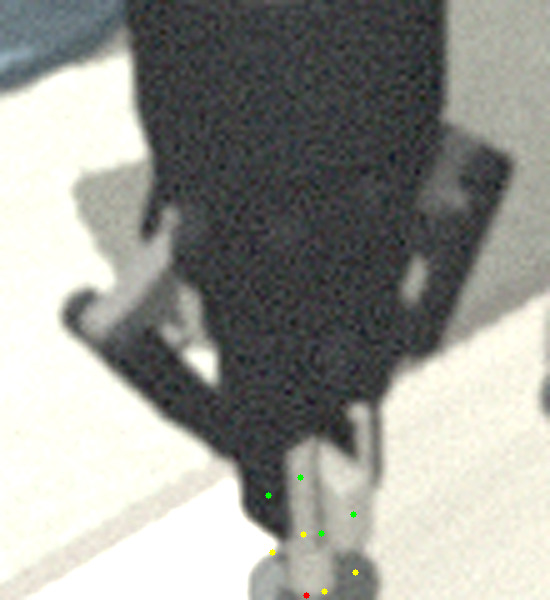

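The bar is gripped (opening 0.131, or about 11-12 mm). I'll firm the grip and push down about 10 mm.

>>> jog_arm(increments="0 0 0 0 0 0 -1; 0 0 0 0 0 0 -1; 0.15 0 0 0 0 0 -1; 0.15 0 0 0 0 0 -1; 0.07 0 0 0 0 0 -1; 0 0 0 0 0 0 -1", grip_force=70)

```text
time: 6.98
ee_pos: [0.549, -0.0606, 0.0614]
tool_rot: [-0.156, 1.563, 0.155]
contact_force: [-3.3, 0.3, 8.6]
gripper_width: 0.123
```

```bash
python3 look.py pics/s7.png
```

```text
t 6.9833 q [-0.11   0.396 -0.193  0.98  -0.    -0.308] p [ 0.549  -0.0606  0.0614] F [-3.3  0.3  8.6] T [0.08 0.75 0.08] w 0.123
yaw y 101.36 xax [ 2.5e-03 -5.0e-04 -1.0e+00] togo tool mm [-36.6   0.2  -0.8] units [-1.22  0.01 -0.03]
```

View pics/s7.png

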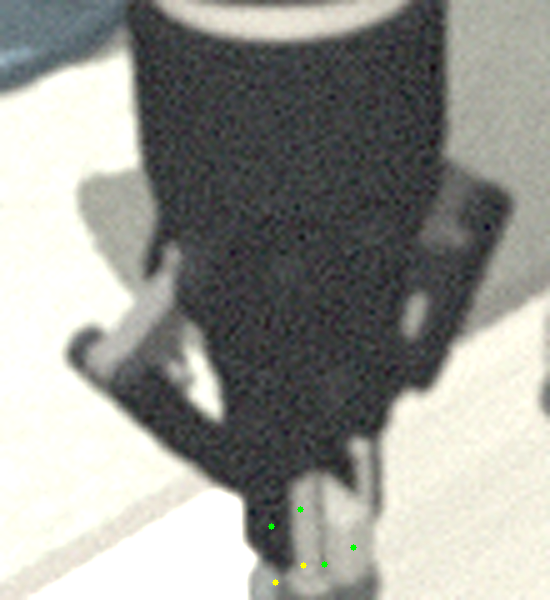

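Upward force is 8.6 N and the tool moved 10.9 mm, so the stud is about 10 mm in. I'll start the clockwise turn with a slight downward bias and check the height and force.

>>> jog_arm(increments="0.02 0 0 0.6 0 0 -1; 0.02 0 0 0.8 0 0 -1; 0 0 0 0.8 0 0 -1")

```text
time: 7.28
ee_pos: [0.549, -0.0609, 0.0607]
tool_rot: [-0.003, 1.567, 0.001]
contact_force: [-4.4, -1.4, 8.6]
gripper_width: 0.126
```

```bash
python3 -c "from st import *;st()"
```

```text
t 7.2833 q [-0.11   0.396 -0.195  0.977 -0.001 -0.112] p [ 0.549  -0.0609  0.0607] F [-4.4 -1.4  8.6] T [-0.16  0.89  0.12] w 0.126
yaw y 90.12 xax [ 0.0034 -0.0013 -1.    ] togo tool mm [-37.3   0.3  -0.9] units [-1.24  0.01 -0.03]
```

>>> jog_arm(increments="0 0 0 1 0 0 -1; 0.01 0 0 1 0 0 -1; 0 0 0 1 0 0 -1; 0.01 0 0 1 0 0 -1; 0 0 0 1 0 0 -1; 0.01 0 0 1 0 0 -1; 0 0 0 1 0 0 -1; 0.01 0 0 1 0 0 -1")

```text
time: 7.95
ee_pos: [0.5486, -0.062, 0.0605]
tool_rot: [0.57, 1.488, -0.573]
contact_force: [-3.1, -0.3, 8.5]
gripper_width: 0.124
```

```bash
python3 -c "from st import *;st()"
```

```text
t 7.95 q [-0.111  0.394 -0.198  0.974 -0.003  0.621] p [ 0.5486 -0.062   0.0605] F [-3.1 -0.3  8.5] T [-0.12  1.04  0.07] w 0.124
yaw y 48.1 xax [ 0.0049 -0.0038 -1.    ] togo tool mm [-37.5   0.7  -1.2] units [-1.25  0.02 -0.04]
```

>>> jog_arm(increments="0.01 0.02 -0.04 1 0 0 -1; 0 0 0 1 0 0 -1; 0.01 0 0 1 0 0 -1; 0 0 0 1 0 0 -1; 0.01 0 0 1 0 0 -1; 0 0 0 1 0 0 -1")

```text
time: 8.45
ee_pos: [0.5478, -0.0625, 0.0605]
tool_rot: [0.992, 1.322, -0.995]
contact_force: [-4.2, -0.8, 9.3]
gripper_width: 0.126
```

```bash
python3 look.py pics/s8.png
```

```text
t 8.45 q [-0.11   0.391 -0.203  0.97  -0.007  1.174] p [ 0.5478 -0.0625  0.0605] F [-4.2 -0.8  9.3] T [0.03 1.07 0.07] w 0.126
yaw y 16.47 xax [ 0.0061 -0.0074 -1.    ] togo tool mm [-37.5   0.9  -1.6] units [-1.25  0.03 -0.05]
```

View pics/s8.png

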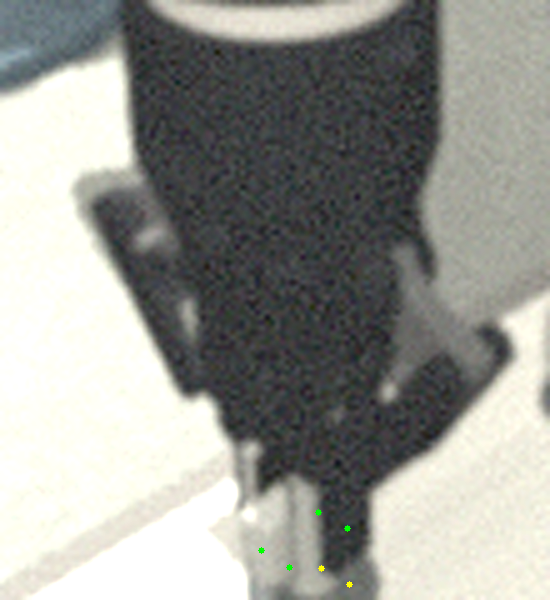

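The bar has followed the gripper and lies along the row (260-320, 520). A little more turn until the stop shows in the torque.

>>> jog_arm(increments="0 0 0 0.5 0 0 -1; 0 0 0 0.2 0 0 -1; 0 0 0 0 0 0 -1")

```text
time: 8.75
ee_pos: [0.5477, -0.0626, 0.0609]
tool_rot: [1.047, 1.293, -1.05]
contact_force: [-3.6, 0.1, 8.5]
gripper_width: 0.125
```

```bash
python3 -c "from st import *;st()"
```

```text
t 8.75 q [-0.11   0.39  -0.203  0.97  -0.007  1.247] p [ 0.5477 -0.0626  0.0609] F [-3.6  0.1  8.5] T [0.03 0.83 0.51] w 0.125
yaw y 12.27 xax [ 0.0068 -0.0075 -0.9999] togo tool mm [-37.1   0.9  -1.6] units [-1.24  0.03 -0.05]
```

The torque rose to 0.51 N m at a total turn of 89°, so the stud is at its stop. Now open, then lift straight up.

>>> jog_arm(increments="0 0 0 0 0 0 0; 0 0 0 0 0 0 0; 0 0 0 0 0 0 0; 0 0 0 0 0 0 0; 0 0 0 0 0 0 0")

```text
time: 9.17
ee_pos: [0.5479, -0.0625, 0.0602]
tool_rot: [1.047, 1.292, -1.049]
contact_force: [1.1, 1.0, -0.1]
gripper_width: 0.5
```

>>> jog_arm(increments="-0.3 0 0 0 0 0 0; -0.8 0 0 0 0 0 0; -1 0 0 0 0 0 0; -1 0 0 0 0 0 0; -1 0 0 0 0 0 0; -0.5 0 0 0 0 0 0; 0 0 0 0 0 0 0")

```text
time: 9.75
ee_pos: [0.5448, -0.0612, 0.2064]
tool_rot: [1.046, 1.295, -1.051]
contact_force: [0.6, -0.1, -0.0]
gripper_width: 0.497
```

```bash
python3 - <<'E'
from st import *; import cv2; st()
i=camera("scene")["pixels"][170:350,120:340,::-1]; cv2.imwrite("pics/s9.png",cv2.resize(i,None,fx=3.3,fy=3.3,interpolation=cv2.INTER_CUBIC))
E
```

```text
t 9.75 q [-0.108  0.311  0.062  1.317 -0.006  1.249] p [ 0.5448 -0.0612  0.2064] F [ 0.6 -0.1 -0. ] T [ 0.01 -0.03  0.05] w 0.497
yaw y 12.27 xax [ 0.0043 -0.007  -1.    ] togo tool mm [108.4   3.   -0.8] units [ 3.61  0.1  -0.03]
```

View pics/s9.png

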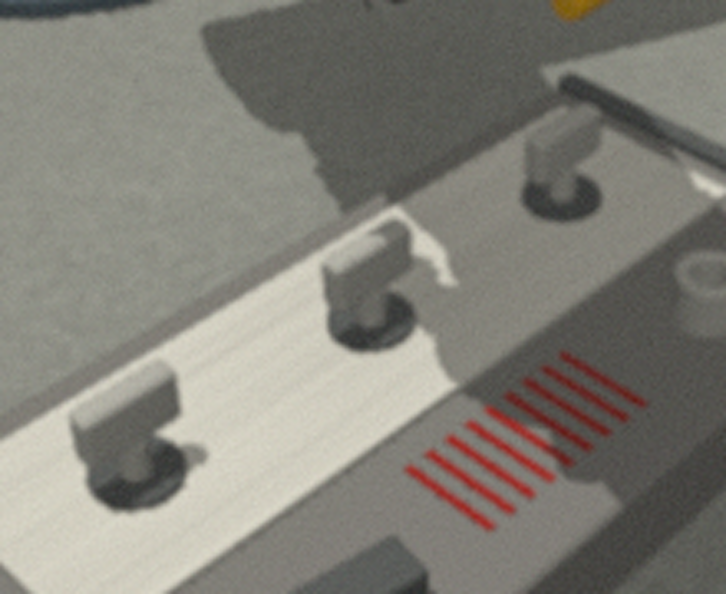

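All three bars lie parallel to the row: tops at (122,395), (366,245) and (563,122), collars at (137,475), (371,320) and (562,195). The top-to-collar spans of 80, 75 and 73 px shrink evenly with distance, so the middle stud sits as low as its neighbours. The gripper is clear, so I'll hand in.

```bash
python3 -c "
from workcell import *
print(job_done())"
```

```text
the job is handed in; nothing more can be done
None
```

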